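# Right the toppled reagent bottle and close the rack's retaining rod

## Robot

A 6-joint arm with a two-finger parallel gripper is mounted at the origin on a cart in front of the work surface, level with it; the furniture and walls round the work are solid. World frame = base frame: x ahead of the robot, y to its left, z up, the work surface at z = 0. Lengths are in mm, angles in degrees, forces in N, time in s.
With the tool pointing down it reaches from about 300 to 850 mm from the base axis. Payload 4.2 kg.
Tool frame: the origin (TCP) lies on the centre line of the jaws, within the pads' length; the fingertips stand 14 mm ahead of it and the grasp point (between the pads) lies 5 mm behind it (env.finger_overhang is the z of the fingertips in the tool frame, in mm); z points along the fingers, y is the line along which they close (so a half turn about z gives the same grasp; the last joint's range is limited). The gripper opens to 91 mm and grips with 3 to 60 N. Pads are 32 mm wide; open, the fingers measure 118 mm over their backs; the gripper's body (76 mm by 178 mm) begins 60 mm behind the grasp point.
Start: joints at [-1.146, 18.312, 89.639, -0, 72.044, -1.146], TCP at [575.017, 0, 206.576] pointing down, gripper open.
Joint ranges: [-177.97, 177.97], [-48.28, 115.42], [12.27, 149.76], [-77.06, 257.06], [2.81, 150.46], [-146.56, 146.56]. Speed limits (degrees/s): [147.25, 147.25, 180, 180, 180, 180].

## Interface

Orientations are given as [roll, pitch, yaw] about the fixed x, y, z axes, in that order (R = Rz(yaw) Ry(pitch) Rx(roll)).
In Python, from workcell import sensors, viewer, env gives the robot as it stands. The module is installed in compiled form; this text tells all that it offers.
- The arm moves only by the tool step_arm, never from a script. Its argument "plan" is one flat list of numbers, 6 for each row, row after row: the shift along the tool's x, y, z in cm, then the turn, a rotation vector about the tool's x, y, z in rad. In form: [x, y, z, wx, wy, wz, x, y, z, wx, wy, wz, ...]. A call has 1 to 5 rows; each row shifts and turns the commanded pose from where the row before left it, along the tool's axes as they then stand; what a row does not reach is not made up. A row lasts 1/12 s, in which the tool goes at most 41.7 mm and 7.16 degrees, less where a joint would pass 70% of its speed; a pose out of reach is approached as far as the arm can. A call is refused whole if a number of a shift passes 4.17 or a number of a turn 0.125, either way. A call with a gripper value outside its range is refused whole. "hand" is the finger opening in cm, from 0 to 9.12, set as the call begins (left out, the last holds). The fingers move at their own pace and stop on an object; "newtons" is the grip in N (left out, the last holds). Time passes only in rows, so rows that do not move let the fingers close. It gives the time, the measured TCP pose, the force, the opening and the grip force at its end, in the units of the state.
- sensors.state(): the state, without advancing time (a new reading comes with each control period).
- viewer.grab_frame(name): name is "scene" or "side" or "wrist"; returns a dict with "img" (400x640x3 uint8, red, green, blue), "fx", "fy", "cx", "cy" (pixels), "position" and "attitude" of the camera in the world. Camera axes: x right, y down, z forward; pixel columns grow to the right and rows downward; lengths in mm; the calibration is good to about 2 mm. The wrist camera is an equidistant fisheye: a pixel r from the principal point sees the ray r / f radians off the axis. A picture is of the moment at which its call begins. There is no depth.
- env.job_done(): hands the job in; it is judged then, once.
Trained networks look in a picture, given as the dict that the camera call returned (one of the last four; its "shot" number tells which), for a name from the list of things; names that differ only in an ending like _2 or _b are one class to them, and where a whole thing is asked for, a point or a joint stands for the part that bears it (a point fixed in the world has none). Each returns a list of dicts, best first, with "score" (0 to 1); they miss things now and then, are a little off and sometimes report something else, mostly with a low value. They report only what shows in the picture. A call takes as long as a camera call.
- viewer.boxes_of(name, picture): "location" ([column, row] in pixels, amid what is visible of it).
- viewer.pinpoint(name, picture): "location" ([column, row] in pixels: a listed point, or the origin of a listed thing).
The state is a dict: "time_s": time; "qpos": joint angles; "qvel": joint speeds; "effort": joint torques, N m; "ee_pos": TCP position; "ee_rot": TCP orientation; "force": force on the tool from outside, world axes, zero at the start; "torque": the same for the moment, N m; "gripper_width": finger opening in mm; "gripper_force": force on a finger pad.
Only numpy, scipy, OpenCV 4.12 (cv2) and the standard library are available. Lean on these libraries where they do the work, as an engineer would, in place of code of your own. Each camera call takes 0.05 s, during which the arm holds its last target. There are 200 camera calls.

## Task

The white-capped bottle in the left bay of the rack has toppled against the back panel. Without picking it up, push its foot in so that its top rides up the panel until it stands upright inside its bay; then slide the retaining rod fully home by its red handle so that the bottle is barred in. Do not disturb the black-capped bottle in the other bay.

Things in the scene. Friction and masses are not known exactly. Their poses are not given: they have to be found in the camera images.
- bottle_rack: Steel two-bay bottle rack, fixed. Origin: worktop, middle of the back panel's front face; x level into the panel, away from the robot, y left along it. Panel 199 mm long, 103 high, rounded top edge. Three cheeks 5 mm thick, 84 high at y = -97, 0, +97 mm reach to x = -105 mm: two bays 92 mm wide (middles y = -48, +48), open at front and top, no floor: bottles slide on the worktop.
- fallen_bottle_middle (a point): Mid-height axis point of the white-capped brown bottle, 68 mm wide, 150 tall, 0.4 kg; z runs foot to cap. Starts 39 deg off upright, neck on the panel's top edge, side on the middle cheek; near foot edge raised 43 mm, 123 mm in front of the panel. Push that edge at 40 mm height (higher jams, lower scoops), gripper leant back 20 deg, clear of its top; below 25 deg it rocks upright; then push it in.
- standing_bottle_middle (a point): Middle (half-way up, on the axis) of the brown bottle with the black cap, 72 mm diameter, 165 mm tall, about 0.5 kg, which stands upright in the right bay behind the rod. To be left alone.
- retaining_rod (a joint): Slide of the level retaining rod (9 mm thick, axis 62 mm above the worktop and 92 mm in front of the panel), in m: near 0 open (bars the right bay only), 0.115 at its end stop (bars both bays, handle against the right cheek). Grows as it slides along the rack's +y; about 2 N of friction, stays where left. It clears the upright bottle if its axis is within 53 mm of the panel.
- rod_handle (a point): Middle of the red upright handle, 14 mm thick, from 76 to 118 mm above the worktop, at the right-hand end of the rod (rack x = -92 mm); open it stands 100 to 130 mm to the right of the right cheek. Moves with the rod: push it left along the rack's +y, or pinch it from above.

How it is judged:
By the outcome, as a careful person would: the job done as asked, in the order asked, and still so for the second after the job is handed in, with the robot touching nothing.
It also fails if it takes over 51 s, if anything falls off the work surface, if the arm or the gripper's body presses on something with over 40 N, if the wrist force passes 120 N, or if a joint passes its speed limit or range.

## Working session

There is one attempt and no reset: what is moved stays moved. The work goes in short steps, Python scripts to look and compute and a tool call to move; the robot and the scene stay as the last step left them, time stands still between calls to the robot, and variables do not carry over. Pictures are saved under pics/ and viewed, at most 11 in all, crops included, and the job is handed in when it is done.

Besides the shell and the picture viewer there is one more tool, called after "Emit:" as name(argument=value, ...), one argument or row to a line, values as JSON. step_arm: Moves the arm, as the interface text tells. Its arguments: {"type":"object","properties":{"plan":{"type":"array","items":{"type":"number"}},"hand":{"type":"number"},"newtons":{"type":"number"}},"required":["plan"]}

```bash
mkdir -p pics; cat > h.py <<'E'
import numpy as np, cv2
from scipy.spatial.transform import Rotation as Ro
from workcell import sensors, viewer, env
def rot(a):
    a=np.array(a,float)
    if a.shape==(3,3): return a
    if a.size==4: return Ro.from_quat(a).as_matrix()
    return Ro.from_euler('xyz',a,degrees=True).as_matrix()
def ray(f,uv):
    x=np.array([(uv[0]-f['cx'])/f['fx'],(uv[1]-f['cy'])/f['fy'],1.]); return rot(f['attitude'])@x
def proj(f,P):
    c=(np.atleast_2d(P)-np.array(f['position']))@rot(f['attitude'])
    return np.c_[f['cx']+f['fx']*c[:,0]/c[:,2],f['cy']+f['fy']*c[:,1]/c[:,2]]
def tri(obs):
    A=0;b=0
    for f,uv in obs:
        d=ray(f,uv);d/=np.linalg.norm(d);M=np.eye(3)-np.outer(d,d);A=A+M;b=b+M@np.array(f['position'])
    return np.linalg.solve(A,b)
names=['bottle_rack','fallen_bottle_middle','standing_bottle_middle','retaining_rod','rod_handle']
E
python3 - <<'E'
from h import *
print(sensors.state())
F={}
for c in('scene','side'):
    f=F[c]=viewer.grab_frame(c); cv2.imwrite(f'pics/{c}0.png',f['img'][:,:,::-1])
    print(c,f['position'],f['attitude'],f['fx'],f['cx'],f['cy'])
for n in names:
    o=[]
    for c in F:
        p=viewer.pinpoint(n,F[c]); print(n,c,[(np.round(q['location'],1),round(q['score'],2)) for q in p[:2]])
        if p:o.append((F[c],p[0]['location']))
    if len(o)==2:
        P=tri(o);print('  ->',P.round(1),[ (proj(f,P)[0]-uv).round(1) for f,uv in o])
E
```

```text
{'time_s': 0.0, 'qpos': array([-1.14437228e+00,  1.83512537e+01,  8.97075485e+01, -5.31238494e-04,
        7.20433168e+01, -1.14484543e+00]), 'qvel': array([-0.06344447,  0.16652638, -0.12999939,  0.09517951,  0.05838347,
       -0.03661093]), 'effort': array([-5.01459035e-04, -4.12465632e+01, -2.31973493e+01,  7.28826877e-02,
        4.58198413e-02, -1.41870069e-04]), 'ee_pos': array([5.74473181e+02, 2.37520020e-02, 2.05716436e+02]), 'ee_rot': array([-1.79897891e+02, -1.53536799e-03,  9.00006360e+01]), 'force': array([0.27895089, 0.17320921, 0.14121415]), 'torque': array([-0.01841152,  0.00640922,  0.01479115]), 'gripper_force': 0.0, 'gripper_width': 91.17366971036633}
scene [  20.05739872 -418.47497033  577.50437583] [-125.41041141    0.77247528  -62.56394957] 441.83463479171525 321.6680905200527 199.28031655934993
side [ 271.04427207 -618.31158177  628.8808825 ] [-129.1616098    -0.86572467  -32.99914799] 429.16025903088615 319.23199406461987 193.27324132607856
bottle_rack scene [(array([305.2, 218.5]), 0.58)]
bottle_rack side [(array([319.2, 215.1]), 0.76)]
  -> [ 6.585e+02 -3.900e+01  4.000e-01] [array([0.1, 0.2]), array([-0. , -0.2])]
fallen_bottle_middle scene [(array([275.8, 197.1]), 0.79)]
fallen_bottle_middle side [(array([289.9, 186. ]), 0.58)]
  -> [607.6  -3.9  78. ] [array([-0.1, -0.2]), array([0. , 0.2])]
standing_bottle_middle scene [(array([314.4, 201.6]), 0.95)]
standing_bottle_middle side [(array([313.7, 205.8]), 0.65)]
  -> [611.  -89.9  89.1] [array([0.5, 1.2]), array([-0.1, -1.3])]Traceback (most recent call last):
  File "<stdin>", line 10, in <module>
ValueError: it knows: bottle_rack, fallen_bottle_middle, rod_handle, standing_bottle_middle
```

View pics/scene0.png

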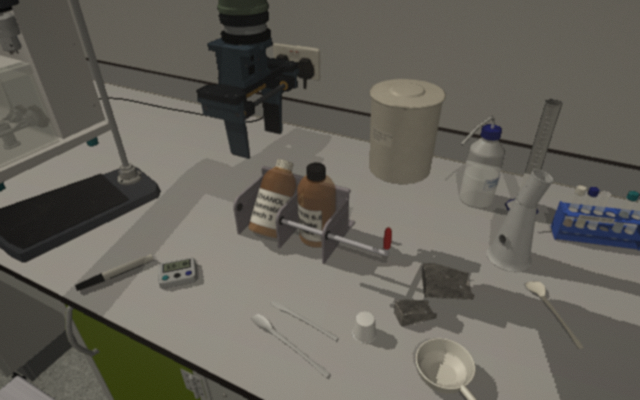

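View pics/side0.png

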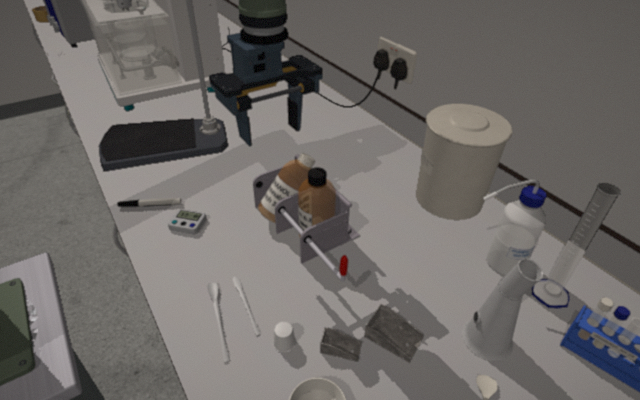

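The rack stands at about (658, -39). In the scene view the white-capped bottle is at (276,200), the black-capped one at (316,205) and the red handle at (388,238). I still need the rack's yaw.

```bash
python3 - <<'E'
from h import *
F={}
R={c:[] for c in('bottle_rack','rod_handle','fallen_bottle_middle','standing_bottle_middle')}
for c in('scene','side'):
    f=F[c]=viewer.grab_frame(c)
o={n:[(F[c],viewer.pinpoint(n,F[c])) for c in F] for n in R}
for n in R:
    q=[(f,p[0]['location']) for f,p in o[n] if p]
    if len(q)==2: P=tri(q); print(n,P.round(1),[np.linalg.norm(proj(f,P)[0]-u).round(1) for f,u in q])
# red handle
q=[]
for c,f in F.items():
    h=cv2.cvtColor(f['img'],cv2.COLOR_RGB2HSV); m=((h[...,0]<8)|(h[...,0]>172))&(h[...,1]>170)&(h[...,2]>60)
    n,l,s,ce=cv2.connectedComponentsWithStats(m.astype('uint8')); i=1+np.argmax(s[1:,4]); print(c,s[i],ce[i]); q.append((f,ce[i]))
print('handle',tri(q).round(1))
a=F['scene']['img'][140:270,215:415]; b=F['side']['img'][140:290,230:370]
a=cv2.resize(a,(800,520),interpolation=3)[:, :]; cv2.imwrite('pics/a1.png',a[:,:,::-1])
cv2.imwrite('pics/b1.png',cv2.resize(b,(560,600),interpolation=3)[:,:,::-1])
E
```

```text
rod_handle [ 571.7 -245.6   87. ] [np.float64(2.7), np.float64(2.8)]
fallen_bottle_middle [604.1 -10.4  84.6] [np.float64(1.7), np.float64(1.6)]
standing_bottle_middle [622.8 -84.6  74.7] [np.float64(0.1), np.float64(0.1)]
scene [385 229   6  19  83] [387.31325301 238.01204819]
side [340 256   7  19 108] [343.2037037  265.16666667]
handle [ 565.6 -251.2   97.6]
```

View pics/a1.png

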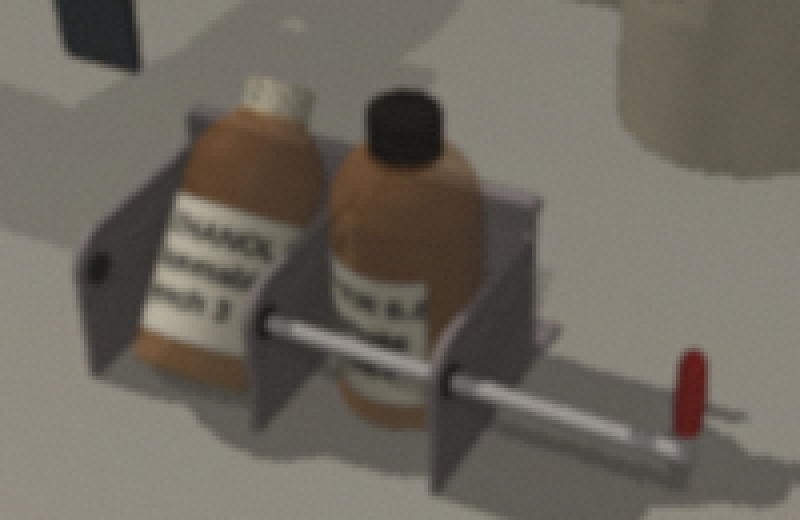

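View pics/b1.png

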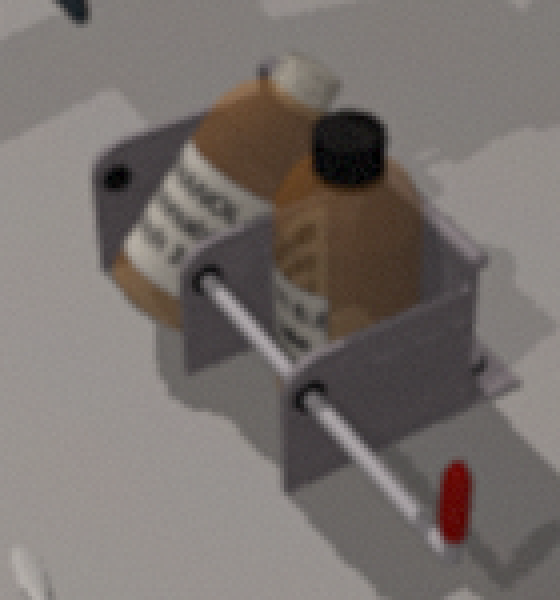

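The crops (×4) give usable rack features. In the scene crop these are the cheek front feet at (95,375), (258,430), (437,490), the panel's top right corner at (540,203), and the rod holes at (98,266), (270,322), (450,382). The side crop shows the same points. I'll fit the rack pose to them.

```bash
python3 - <<'E'
from h import *
from scipy.optimize import least_squares
F={c:viewer.grab_frame(c) for c in('scene','side')}
L=[(-105,-97,0),(-105,0,0),(-105,97,0),(0,-99.5,103),(-92,-99.5,62),(-92,-2.5,62),(-92,94.5,62)]
A=np.array([(437,490),(258,430),(95,375),(540,203),(450,382),(270,322),(98,266)])/4+[215,140]
B=np.array([(288,492),(190,373),(105,270),(485,262),(310,396),(207,280),(118,177)])/4+[230,140]
L=np.array(L,float)
def W(p,X): c,s=np.cos(p[2]),np.sin(p[2]); return np.c_[p[0]+c*X[:,0]-s*X[:,1],p[1]+s*X[:,0]+c*X[:,1],X[:,2]]
def r(p): w=W(p,L); return np.r_[(proj(F['scene'],w)-A-p[3:5]).ravel(),(proj(F['side'],w)-B-p[5:7]).ravel(),p[3:7]]
s=least_squares(r,[658,-39,0,0,0,0,0],loss='soft_l1'); p=s.x
print(p[:2].round(1),np.degrees(p[2]).round(2),p[3:].round(1)); print(r(p).round(1)[:28].reshape(2,7,2).tolist())
R=Ro.from_euler('z',p[2]).as_matrix()
for n,P in dict(fallen=(606,-7,80),stand=(617,-87,82),handle=(565.6,-251.2,97.6)).items(): print(n,(R.T@(np.array(P)-[p[0],p[1],0])).round(1))
E
```

```text
[658.7 -40.3] 0.1 [ 0.2  0.2 -0.  -0.1]
[[[-0.4, 1.3], [0.1, 0.8], [0.3, 0.3], [-0.5, -0.5], [0.5, -0.8], [-0.4, -0.5], [0.7, 0.0]], [[-0.4, 0.5], [-0.1, 0.3], [0.0, 0.1], [-1.8, -0.6], [0.5, -0.0], [0.5, -0.4], [0.5, -0.0]]]
fallen [-52.7  33.4  80. ]
stand [-41.8 -46.6  82. ]
handle [ -93.5 -210.7   97.6]
```

Rack pose: origin (658.7, -40.3), yaw about 0. First I'll back off, close the hand and turn the tool 90°.

Emit:
step_arm(
  plan=[0, -4, 0, 0, 0, 0, 0, -4, 0, 0, 0, 0, 0, 0, 0, 0, 0, 0.12, 0, 0, 0, 0, 0, 0.12, 0, 0, 0, 0, 0, 0.12],
  hand=0,
  newtons=20,
)

```text
time_s: 1.42
ee_pos: [494.3, 0.0, 206.9]
ee_rot: [180.0, -0.0, 69.0]
force: [0.5, -0.0, -0.1]
gripper_width: 60.8
gripper_force: 0.0
```

Emit:
step_arm(
  plan=[0, 0, 0, 0, 0, 0.12, 0, 0, 0, 0, 0, 0.12, 0, 0, 0, 0, 0, 0.12, 0, 0, 0, 0, 0, 0.12, 0, 0, 0, 0, 0, 0.12],
)

```text
time_s: 1.83
ee_pos: [495.0, -0.0, 206.6]
ee_rot: [180.0, -0.0, 34.7]
force: [-0.3, -0.7, 0.3]
gripper_width: 27.6
gripper_force: 0.0
```

Emit:
step_arm(
  plan=[0, 0, 0, 0, 0, 0.12, 0, 0, 0, 0, 0, 0.12, 0, 0, 0, 0, 0, 0.12, 0, 0, 0, 0, 0, 0.12, 0, 0, 0, 0, 0, 0.12],
)

```text
time_s: 2.25
ee_pos: [495.0, 0.0, 206.6]
ee_rot: [-180.0, -0.0, 0.3]
force: [0.3, 0.1, 0.2]
gripper_width: 0.4
gripper_force: 0.0
```

Emit:
step_arm(
  plan=[0, 0, 0, 0, 0.117, 0, 0, 0, 0, 0, 0.116, 0, 0, 0, 0, 0, 0.116, 0, 0, 0, 0, 0, 0, 0, 0, 0, 0, 0, 0, 0],
)

```text
time_s: 2.67
ee_pos: [493.6, -0.0, 206.6]
ee_rot: [-180.0, -19.9, 0.6]
force: [0.1, -1.4, 0.8]
gripper_width: 0.5
gripper_force: 0.0
```

Emit:
step_arm(
  plan=[-1.24, -0.06, 2.95, 0, 0, 0, -1.24, -0.06, 2.95, 0, 0, 0, -1.24, -0.06, 2.95, 0, 0, 0, -1.24, -0.06, 2.95, 0, 0, 0, -1.24, -0.06, 2.95, 0, 0, 0],
)

```text
time_s: 3.08
ee_pos: [490.9, 2.9, 46.5]
ee_rot: [180.0, -20.1, 0.6]
force: [0.4, 0.3, -0.5]
gripper_width: 0.5
gripper_force: 0.0
```

Emit:
step_arm(
  plan=[0, 0, 0, 0, 0, 0, 0, 0, 0, 0, 0, 0, 0, 0, 0, 0, 0, 0],
)

```text
time_s: 3.33
ee_pos: [490.4, 2.9, 48.5]
ee_rot: [180.0, -20.2, 0.6]
force: [-0.2, -0.9, 0.7]
gripper_width: 0.9
gripper_force: 0.0
```

```bash
python3 - <<'E'
from h import *
f=viewer.grab_frame('side');g=viewer.grab_frame('scene')
a=cv2.resize(f['img'][110:290,190:370],(600,600),interpolation=3);b=cv2.resize(g['img'][100:290,200:400],(200,190))
cv2.imwrite('pics/c1.png',a[:,:,::-1])
E
```

```text
(no output)
```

View pics/c1.png

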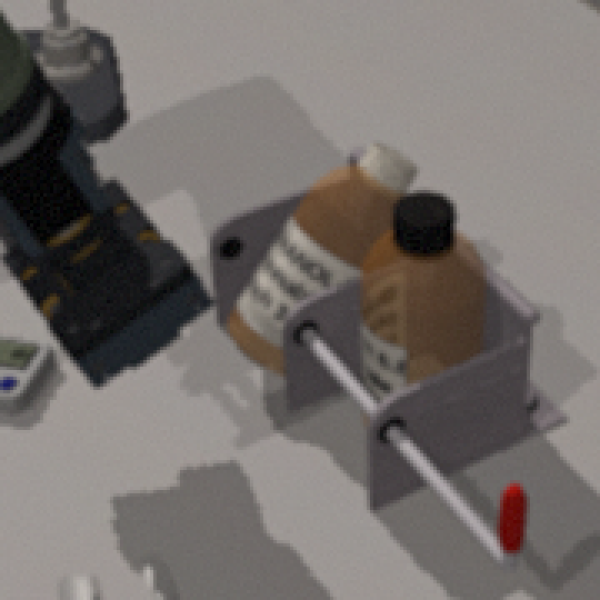

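The gripper stands leaned back in front of the fallen bottle. Its right body corner is near (100,385) in the crop and nothing is touching. Now I'll advance.

Emit:
step_arm(
  plan=[0.38, 0, 0.14, 0, 0, 0, 0.38, 0, 0.14, 0, 0, 0, 0.38, 0, 0.14, 0, 0, 0, 0.38, 0, 0.14, 0, 0, 0, 0.38, 0, 0.14, 0, 0, 0],
)

```text
time_s: 3.85
ee_pos: [508.1, 3.1, 47.1]
ee_rot: [180.0, -20.0, 0.6]
force: [1.6, 0.4, 0.2]
gripper_width: 0.7
gripper_force: 0.0
```

Emit:
step_arm(
  plan=[0.28, 0, 0.1, 0, 0, 0, 0.28, 0, 0.1, 0, 0, 0, 0.28, 0, 0.1, 0, 0, 0, 0, 0, 0, 0, 0, 0],
)

```text
time_s: 4.18
ee_pos: [517.1, 3.2, 46.8]
ee_rot: [180.0, -20.0, 0.6]
force: [0.5, -0.3, 0.3]
gripper_width: 0.5
gripper_force: 0.0
```

Emit:
step_arm(
  plan=[0.28, 0, 0.1, 0, 0, 0, 0.28, 0, 0.1, 0, 0, 0, 0.28, 0, 0.1, 0, 0, 0],
)

```text
time_s: 4.43
ee_pos: [525.5, 3.3, 46.8]
ee_rot: [180.0, -20.0, 0.6]
force: [0.5, 0.4, -0.5]
gripper_width: 0.6
gripper_force: 0.0
```

Emit:
step_arm(
  plan=[0.28, 0, 0.1, 0, 0, 0, 0.28, 0, 0.1, 0, 0, 0],
)

```text
time_s: 4.6
ee_pos: [531.6, 3.4, 46.9]
ee_rot: [180.0, -20.0, 0.6]
force: [0.1, -0.4, -0.3]
gripper_width: 0.6
gripper_force: 0.0
```

```bash
python3 - <<'E'
from h import *
f=viewer.grab_frame('side');g=viewer.grab_frame('scene')
a=cv2.resize(f['img'][130:250,220:340],(400,400),interpolation=3);b=cv2.resize(g['img'][130:250,215:335],(400,400),interpolation=3)
cv2.imwrite('pics/d1.png',np.hstack([a,b])[:,:,::-1])
for c in (f,g): print([(q['location'],q['score']) for q in viewer.pinpoint('fallen_bottle_middle',c)[:1]])
E
```

```text
[([289.0, 183.9], 0.84)]
[([274.6, 197.9], 0.63)]
```

View pics/d1.png

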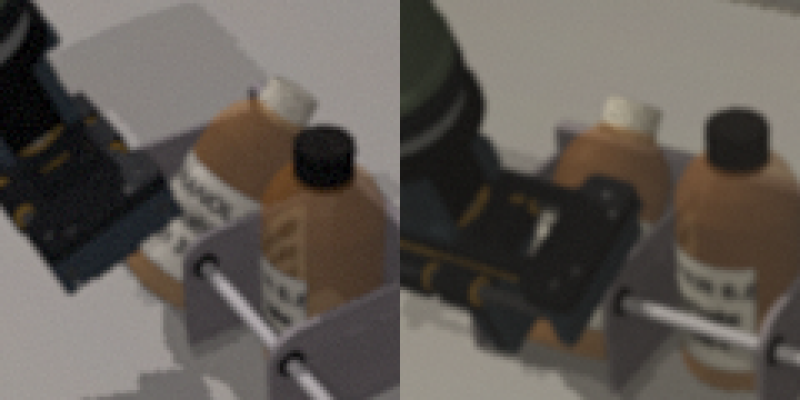

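The fingers are just short of the bottle's foot, and the bottle hasn't moved. The fingers must be slimmer front to back than I assumed, so I'll continue gently.

Emit:
step_arm(
  plan=[0.19, 0, 0.07, 0, 0, 0, 0.19, 0, 0.07, 0, 0, 0],
)

```text
time_s: 4.97
ee_pos: [535.2, 3.4, 46.8]
ee_rot: [-180.0, -20.0, 0.6]
force: [0.4, 0.1, -1.2]
gripper_width: 1.0
gripper_force: 0.0
```

Emit:
step_arm(
  plan=[0.19, 0, 0.07, 0, 0, 0, 0.19, 0, 0.07, 0, 0, 0],
)

```text
time_s: 5.13
ee_pos: [539.5, 3.5, 46.8]
ee_rot: [-180.0, -20.0, 0.6]
force: [-1.9, 0.7, 0.3]
gripper_width: 0.3
gripper_force: 0.6
```

Emit:
step_arm(
  plan=[0.19, 0, 0.07, 0, 0, 0, 0.19, 0, 0.07, 0, 0, 0],
)

```text
time_s: 5.3
ee_pos: [540.5, 3.6, 45.7]
ee_rot: [-180.0, -19.6, 0.6]
force: [-13.0, -0.4, 9.2]
gripper_width: 0.4
gripper_force: 7.9
```

```bash
python3 - <<'E'
from h import *
f=viewer.grab_frame('side');w=viewer.grab_frame('wrist')
print(sensors.state()['force'],w['fx'],w['position'],w['attitude'])
a=cv2.resize(f['img'][150:230,240:320],(400,400),interpolation=3);b=cv2.resize(w['img'],(640,400))[:,120:520]
cv2.imwrite('pics/e1.png',np.hstack([a,b])[:,:,::-1])
E
```

```text
[-8.44887206 -0.26540801  6.63780965] 309.70691628693146 [558.42327488   3.48735776 241.36450612] [-1.77406362e+02  1.01803632e-01 -8.94525573e+01]
```

View pics/e1.png

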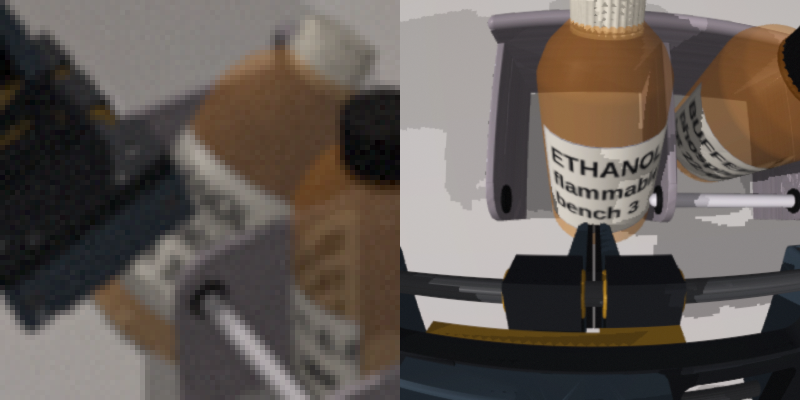

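The wrist view shows the closed fingertips at about (590,226) meeting the near foot edge around (595,238). I'll check the heights by projecting into the fisheye.

```bash
cat >> h.py <<'E'
def fproj(f,P):
    c=(np.atleast_2d(P)-np.array(f['position']))@rot(f['attitude']); t=np.arctan2(np.hypot(c[:,0],c[:,1]),c[:,2]); u=c[:,:2]/np.hypot(c[:,0],c[:,1])[:,None]
    return np.array([f['cx'],f['cy']])+np.array([f['fx'],f['fy']])*t[:,None]*u
E
python3 - <<'E'
from h import *
w=viewer.grab_frame('wrist'); s=sensors.state(); print(s['force'],s['ee_pos'])
T=Ro.from_euler('xyz',s['ee_rot'],degrees=True).as_matrix()
for d in(-11,0,8,11,16): print('tip',d,(s['ee_pos']+T@[d,0,14]).round(1),(fproj(w,s['ee_pos']+T@[d,0,14])-[120,0]+[400,0]).round(0))
for P in [(535.7,-4,43),(539,-4,40),(543,-4,36),(553.7,50,0),(553.7,-40,0)]: print(P,(fproj(w,P)+[280,0]).round(0))
# bottle rendering: foot circle for tilts with neck rule approximated
E
```

```text
[-8.70980582 -0.61221968  6.44878278] [540.36639298   3.57408972  45.7777073 ]
tip -11 [534.7   3.5  28.9] [[594. 248.]]
tip 0 [545.1   3.6  32.6] [[594. 233.]]
tip 8 [552.6   3.7  35.3] [[594. 222.]]
tip 11 [555.4   3.7  36.3] [[594. 218.]]
tip 16 [560.1   3.8  38. ] [[594. 211.]]
(535.7, -4, 43) [[605. 249.]]
(539, -4, 40) [[605. 243.]]
(543, -4, 36) [[605. 237.]]
(553.7, 50, 0) [[535. 219.]]
(553.7, -40, 0) [[649. 220.]]
```

```bash
cat >> h.py <<'E'
def fray(f,uv):
    m=np.array([(uv[0]-f['cx'])/f['fx'],(uv[1]-f['cy'])/f['fy']]);t=np.linalg.norm(m);d=np.r_[np.sin(t)*m/t,np.cos(t)];return rot(f['attitude'])@d
def mids(names=('fallen_bottle_middle','standing_bottle_middle')):
    F=[viewer.grab_frame(c) for c in('scene','side','wrist')]
    for n in names:
        A=np.zeros((3,3));b=np.zeros(3);o=[]
        for i,f in enumerate(F):
            p=viewer.pinpoint(n,f)
            if p and p[0]['score']>.3:
                d=(fray if i==2 else ray)(f,p[0]['location']);d=d/np.linalg.norm(d);M=np.eye(3)-np.outer(d,d);A+=M;b+=M@np.array(f['position']);o.append((i,np.round(p[0]['location'],0).tolist(),round(p[0]['score'],2)))
        if len(o)>1: print(n,(np.linalg.solve(A,b)-[658.7,-40.3,0]).round(1),o)
    return F
E
python3 - <<'E'
from h import *
F=mids()
import cv2
def W(g,box):
    x0,y0,x1,y1=box; im=g[y0:y1,x0:x1].astype(int); m=(im.min(2)>110)&(im.max(2)-im.min(2)<45); n,l,s,c=cv2.connectedComponentsWithStats(m.astype('uint8')); i=1+np.argmax(s[1:,4]); return s[i].tolist(),(c[i]+[x0,y0]).round(1).tolist()
for i,c in enumerate(('scene','side')):
    old=cv2.imread(f'pics/{c}0.png')[:,:,::-1]
    d=np.abs(old.astype(int)-F[i]['img']).max(2)
    box=(268,150,300,172) if i==0 else (290,148,320,170)
    x0,y0,x1,y1=box
    # subpixel shift of cap
    print(c,cv2.phaseCorrelate(np.float64(old[y0:y1,x0:x1,1]),np.float64(F[i]['img'][y0:y1,x0:x1,1])),d[y0:y1,x0:x1].mean())
E
```

```text
fallen_bottle_middle [-42.   42.9  63.6] [(0, [276.0, 200.0], 0.96), (1, [292.0, 188.0], 0.73)]
standing_bottle_middle [-36.6 -46.2  76.5] [(0, [316.0, 203.0], 0.92), (1, [318.0, 208.0], 0.72)]
scene ((-0.07971772439762503, 0.022110464926914375), 0.9493998740544157) 23.396306818181817
side ((0.11843519698836147, 0.2514897189878802), 0.869879216407032) 10.598484848484848
```

```bash
python3 - <<'E'
from h import *
w=viewer.grab_frame('wrist')
cv2.imwrite('pics/f1.png',cv2.resize(w['img'][170:290,240:400],(800,600),interpolation=3)[:,:,::-1])
s=sensors.state();T=Ro.from_euler('xyz',s['ee_rot'],degrees=True).as_matrix()
for d in(0,8,16):
  for z in (14,0,-20): P=s['ee_pos']+T@[d,0,z]; print(d,z,P.round(0),((fproj(w,P)-[240,170])*5).round(0))
a=np.radians(39);ax=np.array([np.sin(a),0,np.cos(a)]);n=np.array([-np.cos(a),0,np.sin(a)])
E0=np.array([535.7,-4,43.])
for ph in(-60,-30,0,30,60):
  P=E0+34*(np.cos(np.radians(ph))-1)*n+34*np.sin(np.radians(ph))*np.array([0,1,0]); print(ph,P.round(0),((fproj(w,P)-[240,170])*5).round(0))
E
```

```text
0 14 [545.   4.  33.] [[368. 315.]]
0 0 [540.   4.  46.] [[368. 359.]]
0 -20 [534.   3.  65.] [[368. 432.]]
8 14 [553.   4.  35.] [[368. 260.]]
8 0 [548.   4.  49.] [[368. 301.]]
8 -20 [541.   4.  67.] [[368. 369.]]
16 14 [560.   4.  38.] [[368. 203.]]
16 0 [555.   4.  51.] [[368. 241.]]
16 -20 [549.   4.  70.] [[368. 304.]]
-60 [549. -33.  32.] [[640. 288.]]
-30 [539. -21.  40.] [[556. 364.]]
0 [536.  -4.  43.] [[426. 393.]]
30 [539.  13.  40.] [[295. 363.]]
60 [549.  25.  32.] [[207. 285.]]
```

View pics/f1.png

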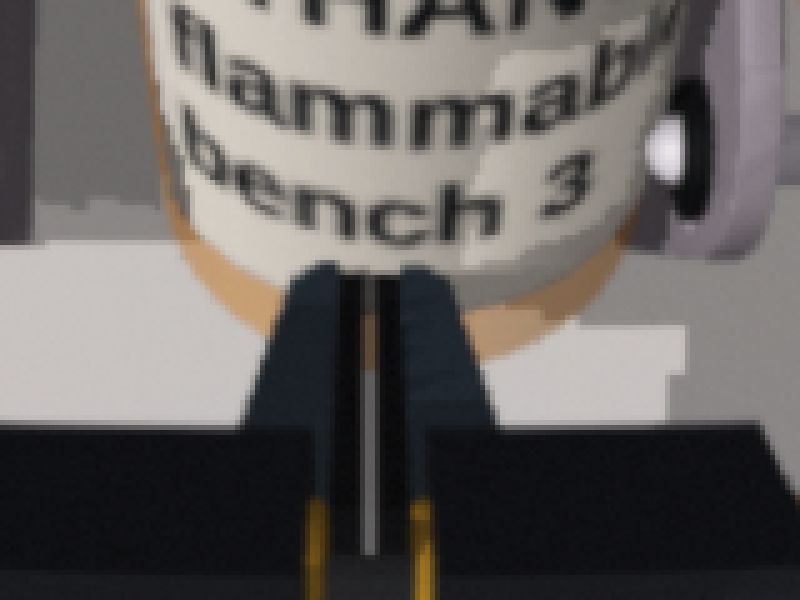

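```bash
python3 - <<'E'
from h import *
print(env.finger_overhang)
w=viewer.grab_frame('wrist')
for n,P in dict(hole_mid=(566.7,-37.8,62),hole_left=(566.7,54.2,62),cheekL=(553.7,54.2,0),cheekLtop=(553.7,54.2,84),panelTopL=(658.7,59,103)).items():
    u=fproj(w,P)[0]; print(n,(u+[280,0]).round(0),((u-[240,170])*5).round(0))
s=sensors.state();T=Ro.from_euler('xyz',s['ee_rot'],degrees=True).as_matrix()
print('cam in tool',(T.T@(np.array(w['position'])-s['ee_pos'])).round(1), s['force'])
g=cv2.cvtColor(w['img'],cv2.COLOR_RGB2GRAY); print(w['cx'],w['cy'],g[225:250,314].tolist())
E
```

```text
14.0
hole_mid [664. 200.] [720. 148.]
hole_left [509. 198.] [-55. 141.]
cheekL [530. 219.] [ 49. 243.]
cheekLtop [497. 221.] [-113.  254.]
panelTopL [493.  25.] [-135. -727.]
cam in tool [  82.6    0.2 -178.3] [-8.57435444 -0.45223228  5.47769898]
313.44623366938134 199.37689966069598 [69, 54, 55, 57, 56, 56, 57, 59, 72, 76, 76, 77, 76, 77, 76, 77, 77, 77, 78, 89, 91, 94, 92, 93, 92]
```

The force on the tool is (-8, +6), so the tip is bearing on the bottle's side wall, slightly too high. I'll retreat, drop to TCP height 40, and push again.

Emit:
step_arm(
  plan=[-1.06, 0, 0, 0, 0, 0, -1.06, 0, 0, 0, 0, 0, 0, 0, 0, 0, 0, 0],
)

```text
time_s: 6.25
ee_pos: [521.0, 3.4, 38.4]
ee_rot: [-180.0, -19.8, 0.6]
force: [-0.8, -0.5, -0.1]
gripper_width: 0.5
gripper_force: 0.0
```

Emit:
step_arm(
  plan=[0.28, 0, 0.1, 0, 0, 0, 0.28, 0, 0.1, 0, 0, 0, 0.28, 0, 0.1, 0, 0, 0],
)

```text
time_s: 6.5
ee_pos: [534.1, 3.4, 40.2]
ee_rot: [180.0, -20.1, 0.6]
force: [-0.7, -0.7, 0.3]
gripper_width: 0.7
gripper_force: 0.0
```

Emit:
step_arm(
  plan=[0.19, 0, 0.07, 0, 0, 0, 0.19, 0, 0.07, 0, 0, 0],
)

```text
time_s: 6.67
ee_pos: [535.4, 3.5, 39.2]
ee_rot: [-180.0, -19.8, 0.6]
force: [-9.6, -0.5, 9.1]
gripper_width: 0.7
gripper_force: 6.5
```

Emit:
step_arm(
  plan=[0.19, 0, 0.07, 0, 0, 0, 0.19, 0, 0.07, 0, 0, 0],
)

```text
time_s: 6.83
ee_pos: [536.4, 3.6, 38.4]
ee_rot: [-180.0, -19.5, 0.6]
force: [-15.1, -0.4, 14.0]
gripper_width: 0.3
gripper_force: 10.1
```

The contact moved back in step with the wall slope, so the effective pushing corner of the (tapered) fingers lies about 11 mm above the TCP. I'll lower to TCP about 29.

Emit:
step_arm(
  plan=[-0.88, 0, 0.23, 0, 0, 0, -0.88, 0, 0.23, 0, 0, 0, 0, 0, 0, 0, 0, 0],
)

```text
time_s: 7.08
ee_pos: [523.5, 3.3, 28.0]
ee_rot: [-180.0, -19.8, 0.6]
force: [-0.4, -0.2, 0.3]
gripper_width: 0.3
gripper_force: 0.0
```

Emit:
step_arm(
  plan=[0, 0, 0, 0, 0, 0],
)

```text
time_s: 7.17
ee_pos: [525.5, 3.3, 29.0]
ee_rot: [-180.0, -20.0, 0.6]
force: [0.4, -0.4, 0.3]
gripper_width: 0.4
gripper_force: 0.0
```

Emit:
step_arm(
  plan=[0.19, 0, 0.07, 0, 0, 0, 0.19, 0, 0.07, 0, 0, 0],
)

```text
time_s: 7.33
ee_pos: [529.9, 3.4, 29.3]
ee_rot: [-180.0, -20.0, 0.6]
force: [-3.5, -1.0, 3.5]
gripper_width: 0.1
gripper_force: 1.9
```

Emit:
step_arm(
  plan=[0.19, 0, 0.07, 0, 0, 0, 0.19, 0, 0.07, 0, 0, 0],
)

```text
time_s: 7.5
ee_pos: [533.7, 3.4, 29.2]
ee_rot: [180.0, -20.0, 0.6]
force: [-2.4, -0.9, 2.3]
gripper_width: 0.5
gripper_force: 1.9
```

Emit:
step_arm(
  plan=[0.19, 0, 0.07, 0, 0, 0, 0.19, 0, 0.07, 0, 0, 0],
)

```text
time_s: 7.67
ee_pos: [537.8, 3.5, 29.2]
ee_rot: [180.0, -20.0, 0.6]
force: [-2.5, -1.2, 3.6]
gripper_width: 0.5
gripper_force: 1.9
```

Low, steady force, so the bottle is moving. I'll check that the top is rising rather than the foot being scooped.

Emit:
step_arm(
  plan=[0.28, 0, 0.1, 0, 0, 0, 0.28, 0, 0.1, 0, 0, 0, 0, 0, 0, 0, 0, 0],
)

```text
time_s: 7.92
ee_pos: [542.7, 3.6, 28.4]
ee_rot: [-180.0, -19.8, 0.6]
force: [-3.7, 0.1, 0.1]
gripper_width: 0.6
gripper_force: 1.9
```

```bash
python3 - <<'E'
from h import *
F=mids(); print(sensors.state()['force'])
for i,c in enumerate(('scene','side')):
    old=cv2.imread(f'pics/{c}0.png'); x0,y0,x1,y1=(262,140,302,176) if i==0 else (284,138,324,174)
    t=old[152:170,274:296] if i==0 else old[152:168,298:316]
    r=cv2.matchTemplate(F[i]['img'][130:190,255:330,::-1].copy(),t,cv2.TM_CCOEFF_NORMED); _,v,_,l=cv2.minMaxLoc(r); print(c,round(v,2),np.array(l)+[255,130]-([274,152] if i==0 else [298,152]))
E
```

```text
fallen_bottle_middle [-57.6  25.6  90.9] [(0, [279.0, 196.0], 0.65), (1, [290.0, 184.0], 0.7)]
standing_bottle_middle [-53.4 -59.3  95.2] [(0, [318.0, 202.0], 0.63), (1, [314.0, 207.0], 0.82)]
[-4.86710729  1.44160411 -1.41210355]
scene 0.78 [-2 -2]
side 0.88 [-2 -1]
```

Emit:
step_arm(
  plan=[0.28, 0, 0.1, 0, 0, 0, 0.28, 0, 0.1, 0, 0, 0, 0, 0, 0, 0, 0, 0],
)

```text
time_s: 8.62
ee_pos: [545.5, 3.8, 27.0]
ee_rot: [-180.0, -19.5, 0.6]
force: [-9.0, 0.9, -1.7]
gripper_width: 0.2
gripper_force: 3.7
```

Emit:
step_arm(
  plan=[0.28, 0, 0.1, 0, 0, 0, 0.28, 0, 0.1, 0, 0, 0, 0, 0, 0, 0, 0, 0],
)

```text
time_s: 8.87
ee_pos: [553.7, 3.8, 28.0]
ee_rot: [-180.0, -19.8, 0.6]
force: [-3.7, 0.7, -0.6]
gripper_width: 0.1
gripper_force: 1.9
```

```bash
python3 - <<'E'
from h import *
w=viewer.grab_frame('wrist');f=viewer.grab_frame('side'); print(sensors.state()['force'])
a=cv2.resize(f['img'][130:230,240:340],(400,400),interpolation=3);b=cv2.resize(w['img'],(640,400))[:,120:520]
cv2.imwrite('pics/g1.png',np.hstack([a,b])[:,:,::-1])
E
```

```text
[-4.22674407  0.60012415 -1.22123256]
```

View pics/g1.png

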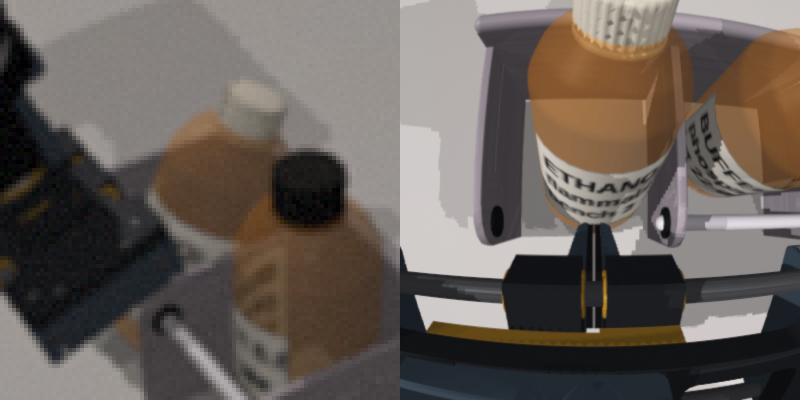

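The cap is riding up: it sits at (255,110) in the side crop and the bottle is clearly more upright. I'll continue.

Emit:
step_arm(
  plan=[0.28, 0, 0.1, 0, 0, 0, 0.28, 0, 0.1, 0, 0, 0, 0, 0, 0, 0, 0, 0],
)

```text
time_s: 9.22
ee_pos: [562.8, 3.7, 29.8]
ee_rot: [180.0, -20.1, 0.6]
force: [-3.3, 1.3, -2.0]
gripper_width: 0.8
gripper_force: 1.2
```

Emit:
step_arm(
  plan=[0.19, 0, 0.07, 0, 0, 0, 0.19, 0, 0.07, 0, 0, 0, 0, 0, 0, 0, 0, 0],
)

```text
time_s: 9.47
ee_pos: [566.3, 3.7, 29.5]
ee_rot: [180.0, -20.1, 0.6]
force: [-2.4, 0.0, -0.9]
gripper_width: 0.1
gripper_force: 1.2
```

```bash
cat > cap.py <<'E'
from h import *
F=mids(); print(sensors.state()['force'],sensors.state()['ee_pos'])
q=[]
for f,(x0,y0,x1,y1) in zip(F,[(250,140,302,180),(270,135,320,180),(230,0,440,140)]):
    im=cv2.GaussianBlur(f['img'],(3,3),0)[y0:y1,x0:x1].astype(int)
    h=cv2.cvtColor(f['img'],cv2.COLOR_RGB2HSV)[y0:y1,x0:x1]
    m=(im.min(2)>125)&(h[...,1]<60)
    n,l,s,c=cv2.connectedComponentsWithStats(m.astype('uint8'))
    print([(s[i].tolist(),(c[i]+[x0,y0]).round(1).tolist()) for i in np.argsort(-s[1:,4])[:3]+1])
E
python3 cap.py
```

```text
fallen_bottle_middle [-41.8  37.7  90.2] [(0, [277.0, 189.0], 0.96), (1, [293.0, 180.0], 0.59)]
standing_bottle_middle [-39.  -45.6  77.7] [(0, [316.0, 206.0], 0.56), (1, [316.0, 205.0], 0.72)]
[-0.90567542  0.82754336 -0.30045673] [566.09157215   3.73526688  29.67617901]
[([0, 0, 52, 35, 1178], [277.3, 151.9])]
[([0, 0, 50, 33, 901], [294.0, 148.1]), ([6, 2, 2, 2, 3], [276.3, 137.3]), ([46, 27, 2, 3, 3], [316.7, 163.0])]
[([0, 0, 210, 99, 13223], [336.5, 33.3]), ([100, 90, 8, 10, 45], [333.8, 94.8]), ([138, 77, 5, 9, 26], [370.2, 81.1])]
```

Emit:
step_arm(
  plan=[0.14, 0, 0.05, 0, 0, 0, 0.14, 0, 0.05, 0, 0, 0, 0.14, 0, 0.05, 0, 0, 0, 0, 0, 0, 0, 0, 0],
)

```text
time_s: 10.25
ee_pos: [569.7, 3.8, 28.9]
ee_rot: [-180.0, -19.9, 0.6]
force: [-3.3, 0.1, -1.4]
gripper_width: 0.3
gripper_force: 1.4
```

Emit:
step_arm(
  plan=[0.14, 0, 0.05, 0, 0, 0, 0.14, 0, 0.05, 0, 0, 0, 0, 0, 0, 0, 0, 0, 0, 0, 0, 0, 0, 0],
)

```text
time_s: 10.58
ee_pos: [573.1, 3.8, 29.3]
ee_rot: [180.0, -20.0, 0.6]
force: [-3.0, 0.2, -2.0]
gripper_width: 0.8
gripper_force: 1.3
```

Emit:
step_arm(
  plan=[-0.94, 0, -0.34, 0, 0, 0, -2.8, 0, -1.0, 0, 0, 0, -2.8, 0, -1.0, 0, 0, 0, 0, 0, 0, 0, 0, 0],
)

```text
time_s: 10.92
ee_pos: [497.1, 3.2, 28.0]
ee_rot: [-180.0, -19.7, 0.6]
force: [-1.3, 0.4, -0.2]
gripper_width: 0.2
gripper_force: 0.0
```

```bash
python3 - <<'E'
from h import *
F=mids(); g,f,w=F
# predicted upright outline: foot circle, cap top circle for axis at rack x=-42,y=38
out=[]
for F_,pr in((f,proj),(w,fproj)):
    im=F_['img'].copy()
    for z,r,c in((0,34,(0,255,0)),(150,14,(255,0,255))):
        a=np.linspace(0,2*np.pi,60); P=np.c_[658.7-39+r*np.cos(a),-40.3+38+r*np.sin(a),0*a+z]
        for u in pr(F_,P).round().astype(int):
            if 0<=u[0]<640 and 0<=u[1]<400: im[u[1],u[0]]=c
    out.append(im)
a=cv2.resize(out[0][130:230,240:340],(400,400),interpolation=0);b=out[1][:,120:520]
cv2.imwrite('pics/i1.png',np.hstack([a,b])[:,:,::-1])
E
```

```text
fallen_bottle_middle [-56.7  27.9  91.1] [(0, [277.0, 193.0], 0.72), (1, [290.0, 185.0], 0.68)]
standing_bottle_middle [-37.  -48.3  79.1] [(0, [316.0, 204.0], 0.72), (1, [318.0, 206.0], 0.67), (2, [470.0, 44.0], 0.56)]
```

View pics/i1.png

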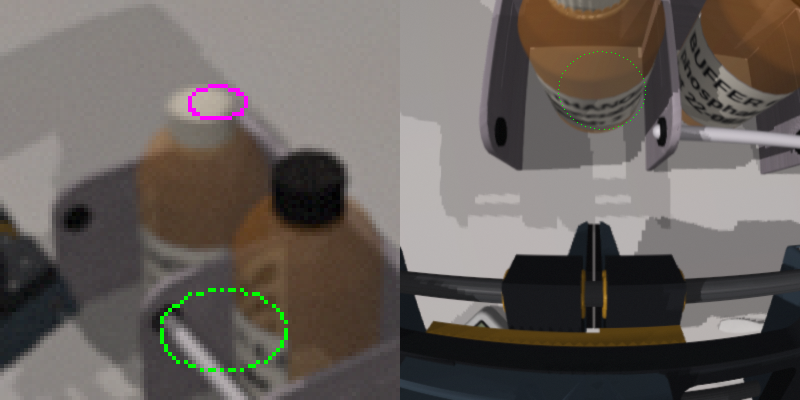

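The side view shows the bottle upright with its cap at crop (203,103). The wrist view shows the near foot edge at row ~130, as predicted for an axis about 40 mm from the panel. I'll quantify this from the cap at height 150.

```bash
python3 - <<'E'
from h import *
f=viewer.grab_frame('side'); w=viewer.grab_frame('wrist'); s=sensors.state(); print(s['ee_pos'],s['qpos'].round(0))
d=ray(f,(290.5,155.3)); p=np.array(f['position']); print('cap',(p+d*(150-p[2])/d[2]-[658.7,-40.3,0]).round(1))
d=ray(f,(240+309/4,130+168/4)); print('black cap',(p+d*(165-p[2])/d[2]-[658.7,-40.3,0]).round(1))
for r in(126,128,130,132,134):
    d=fray(w,(597-280,r)); p=np.array(w['position']); print(r,(p-d*p[2]/d[2]-[658.7,-40.3,0]).round(1))
g=viewer.grab_frame('side'); im=f['img'][150:176,278:306]
print(w['img'][118:142,317].tolist())
E
```

```text
[503.89325112   3.08829728  28.90926821] [ -1.  17. 129.   3.  15.  85.]
cap [-44.8  41.1 150. ]
black cap [-41.2 -50.7 165. ]
126 [-71.   41.6   0. ]
128 [-72.6  41.6   0. ]
130 [-74.2  41.6   0. ]
132 [-75.7  41.6   0. ]
134 [-77.3  41.6   0. ]
[[56, 55, 53], [54, 52, 51], [65, 62, 61], [79, 76, 73], [94, 90, 87], [99, 95, 90], [93, 89, 85], [87, 84, 80], [85, 82, 79], [82, 77, 74], [89, 75, 63], [95, 75, 58], [103, 81, 63], [111, 89, 70], [116, 100, 87], [124, 119, 116], [127, 123, 122], [127, 124, 123], [127, 124, 122], [127, 124, 122], [127, 123, 122], [127, 124, 123], [126, 124, 122], [128, 125, 124]]
```

The bottle is upright with its axis about 42 mm from the panel, so the rod will clear it. Now for the handle: raise, undo the lean, turn back, and go to its right side.

Emit:
step_arm(
  plan=[1.3, 0, -3.7, 0, 0, 0, 1.3, 0, -3.7, 0, 0, 0, 1.3, 0, -3.7, 0, 0, 0, 1.3, 0, -3.7, 0, 0, 0, 1.3, 0, -3.7, 0, 0, 0],
)

```text
time_s: 11.93
ee_pos: [500.7, 3.1, 227.0]
ee_rot: [180.0, -20.0, 0.6]
force: [0.8, 0.8, -0.8]
gripper_width: 0.4
gripper_force: 0.0
```

Emit:
step_arm(
  plan=[0, 0, 0, 0, -0.117, 0, 0, 0, 0, 0, -0.116, 0, 0, 0, 0, 0, -0.116, 0, 0, 0, 0, 0, 0, -0.12, 0, 0, 0, 0, 0, -0.12],
)

```text
time_s: 12.35
ee_pos: [502.9, 3.1, 224.2]
ee_rot: [-180.0, 0.1, 14.7]
force: [-1.0, 0.8, -0.0]
gripper_width: 0.5
gripper_force: 0.0
```

Emit:
step_arm(
  plan=[0, 0, 0, 0, 0, -0.12, 0, 0, 0, 0, 0, -0.12, 0, 0, 0, 0, 0, -0.12, 0, 0, 0, 0, 0, -0.12, 0, 0, 0, 0, 0, -0.12],
)

```text
time_s: 12.77
ee_pos: [501.3, 3.1, 224.7]
ee_rot: [-180.0, 0.0, 49.1]
force: [0.9, 0.7, -0.4]
gripper_width: 0.0
gripper_force: 0.0
```

Emit:
step_arm(
  plan=[0, 0, 0, 0, 0, -0.12, 0, 0, 0, 0, 0, -0.12, 0, 0, 0, 0, 0, -0.12, 0, 0, 0, 0, 0, -0.12, 0, 0, 0, 0, 0, -0.12],
)

```text
time_s: 13.18
ee_pos: [501.2, 3.1, 224.8]
ee_rot: [-180.0, 0.0, 83.5]
force: [0.9, 0.4, 0.5]
gripper_width: 0.6
gripper_force: 0.0
```

Emit:
step_arm(
  plan=[0, 0, 0, 0, 0, -0.12, 0, 0, 0, 0, 0, 0],
)

```text
time_s: 13.35
ee_pos: [501.2, 3.1, 224.8]
ee_rot: [-180.0, 0.0, 90.1]
force: [0.1, 0.1, 1.2]
gripper_width: 0.4
gripper_force: 0.0
```

Emit:
step_arm(
  plan=[-3.8, 0.8, 0, 0, 0, 0, -3.8, 0.8, 0, 0, 0, 0, -3.8, 0.8, 0, 0, 0, 0, -3.8, 0.8, 0, 0, 0, 0, -3.8, 0.8, 0, 0, 0, 0],
)

```text
time_s: 13.77
ee_pos: [541.4, -188.7, 224.9]
ee_rot: [180.0, -0.0, 89.8]
force: [0.2, 0.8, 0.2]
gripper_width: 0.6
gripper_force: 0.0
```

Emit:
step_arm(
  plan=[-3.8, 0.8, 0, 0, 0, 0, -3.8, 0.8, 0, 0, 0, 0, -3.7, 0.9, 0, 0, 0, 0, 0, 0, 0, 0, 0, 0],
)

```text
time_s: 14.1
ee_pos: [567.1, -306.6, 223.6]
ee_rot: [180.0, 0.2, 89.5]
force: [-0.5, -0.0, 0.2]
gripper_width: 0.9
gripper_force: 0.0
```

```bash
python3 - <<'E'
from h import *
s=sensors.state(); print(s['ee_pos'],s['ee_rot'],s['qpos'].round(0)); q=[]
F=[viewer.grab_frame(c) for c in('scene','side','wrist')]
A=np.zeros((3,3));b=np.zeros(3)
for i,f in enumerate(F):
    h=cv2.cvtColor(f['img'],cv2.COLOR_RGB2HSV); m=((h[...,0]<8)|(h[...,0]>172))&(h[...,1]>170)&(h[...,2]>60)
    n,l,st,ce=cv2.connectedComponentsWithStats(m.astype('uint8')); 
    if n<2: print(i,'none'); continue
    j=1+np.argmax(st[1:,4]); d=(fray if i==2 else ray)(f,ce[j]); d/=np.linalg.norm(d); p=np.array(f['position']); print(i,st[j],(p+d*(97-p[2])/d[2]).round(1))
E
```

```text
[ 567.11418166 -306.64862222  223.6030574 ] [179.96330581   0.20766023  89.52850125] [-29.  24.  78.  -0.  78. -29.]
0 [384 228   7  20  98] [ 566.3 -250.3   97. ]
1 [340 256   7  19 112] [ 565.5 -251.3   97. ]
2 [310 133  12  15 141] [ 567.8 -249.7   97. ]
```

Emit:
step_arm(
  plan=[0, 0, 3.2, 0, 0, 0, 0, 0, 3.2, 0, 0, 0, 0, 0, 3.2, 0, 0, 0, 0, 0, 3.2, 0, 0, 0, 0, 0, 0, 0, 0, 0],
)

```text
time_s: 14.67
ee_pos: [562.1, -295.8, 90.9]
ee_rot: [-179.3, -0.4, 90.0]
force: [-1.2, -0.0, -0.6]
gripper_width: 0.3
gripper_force: 0.0
```

Emit:
step_arm(
  plan=[0.9, 0, 0, 0, 0, 0, 0.9, 0, 0, 0, 0, 0, 0.9, 0, 0, 0, 0, 0, 0.9, 0, 0, 0, 0, 0, 0.9, 0, 0, 0, 0, 0],
)

```text
time_s: 15.08
ee_pos: [567.7, -254.7, 99.4]
ee_rot: [179.7, 0.2, 90.0]
force: [1.3, -2.1, 1.6]
gripper_width: 0.2
gripper_force: 1.2
```

Emit:
step_arm(
  plan=[0.6, 0, 0, 0, 0, 0, 0.6, 0, 0, 0, 0, 0, 0.6, 0, 0, 0, 0, 0, 0.6, 0, 0, 0, 0, 0, 0.6, 0, 0, 0, 0, 0],
)

```text
time_s: 15.5
ee_pos: [567.0, -224.7, 97.4]
ee_rot: [179.9, 0.0, 90.0]
force: [2.5, -2.8, 1.7]
gripper_width: 0.8
gripper_force: 1.7
```

Emit:
step_arm(
  plan=[0.7, 0, 0, 0, 0, 0, 0.7, 0, 0, 0, 0, 0, 0.7, 0, 0, 0, 0, 0, 0.7, 0, 0, 0, 0, 0, 0.7, 0, 0, 0, 0, 0],
)

```text
time_s: 15.92
ee_pos: [566.1, -189.2, 96.8]
ee_rot: [-180.0, -0.0, 90.0]
force: [1.9, -3.3, 0.9]
gripper_width: 0.3
gripper_force: 1.4
```

```bash
cat > hd.py <<'E'
from h import *
s=sensors.state(); print(s['ee_pos'].round(1),s['force'].round(1))
for i,c in enumerate(('scene','side','wrist')):
    f=viewer.grab_frame(c)
    h=cv2.cvtColor(f['img'],cv2.COLOR_RGB2HSV); m=((h[...,0]<8)|(h[...,0]>172))&(h[...,1]>170)&(h[...,2]>50)
    n,l,st,ce=cv2.connectedComponentsWithStats(m.astype('uint8')); 
    if n<2: print(i,'none'); continue
    j=1+np.argmax(st[1:,4]); d=(fray if i==2 else ray)(f,ce[j]); d/=np.linalg.norm(d); p=np.array(f['position']); print(i,st[j],(p+d*(97-p[2])/d[2]-[658.7,-40.3,0]).round(1))
E
python3 hd.py
```

```text
[ 566.1 -189.2   96.8] [ 1.9 -3.3  0.9]
0 [339 217   6  17  69] [ -97.6 -127.4   97. ]
1 [311 235   7   9  34] [-102.1 -135.9   97. ]
2 [307 190  22  36 636] [ -91.4 -124.3   97. ]
```

Emit:
step_arm(
  plan=[0.5, 0, 0, 0, 0, 0, 0.5, 0, 0, 0, 0, 0, 0.5, 0, 0, 0, 0, 0],
)

```text
time_s: 16.32
ee_pos: [565.2, -174.7, 96.5]
ee_rot: [-179.9, -0.0, 90.0]
force: [-1.0, -1.5, 0.1]
gripper_width: 0.3
gripper_force: 1.0
```

Emit:
step_arm(
  plan=[0.2, 0, 0, 0, 0, 0, 0.2, 0, 0, 0, 0, 0],
)

```text
time_s: 16.48
ee_pos: [565.5, -172.2, 96.7]
ee_rot: [-179.9, 0.2, 90.1]
force: [-3.5, -9.0, -1.7]
gripper_width: 0.7
gripper_force: 4.6
```

Emit:
step_arm(
  plan=[0.2, 0, 0, 0, 0, 0, 0.2, 0, 0, 0, 0, 0],
)

```text
time_s: 16.65
ee_pos: [565.6, -171.7, 96.9]
ee_rot: [-179.9, 0.6, 90.2]
force: [-3.5, -19.9, -2.7]
gripper_width: 0.7
gripper_force: 9.2
```

The end stop is reached: the force rises sharply and the handle is at rack y about -107. I'll back away and check.

Emit:
step_arm(
  plan=[-1, 0, 0, 0, 0, 0, -3, 0, 0, 0, 0, 0, -3, 0, 0, 0, 0, 0, -1, 0, -3.5, 0, 0, 0, 0, 0, -3.5, 0, 0, 0],
)

```text
time_s: 17.07
ee_pos: [564.9, -248.3, 165.5]
ee_rot: [-179.7, -0.2, 89.8]
force: [0.7, -0.3, 0.9]
gripper_width: 0.6
gripper_force: 0.0
```

Emit:
step_arm(
  plan=[0, 0, -3.5, 0, 0, 0, 0, 0, -3.5, 0, 0, 0, 0, 0, 0, 0, 0, 0, 0, 0, 0, 0, 0, 0],
)

```text
time_s: 17.4
ee_pos: [567.5, -246.9, 239.6]
ee_rot: [179.7, 0.1, 90.0]
force: [1.2, -0.3, 0.1]
gripper_width: 0.3
gripper_force: 0.0
```

```bash
python3 hd.py; python3 - <<'E'
from h import *
F=mids()
f=F[1]
t=cv2.imread('pics/side0.png')
# cap position vs before: predicted upright cap pixel, white-cap & black-cap check by template from last saved crop
i1=cv2.imread('pics/i1.png')
cap=cv2.resize(i1[150:240:,130:270],None,fx=.25,fy=.25,interpolation=0)
r=cv2.matchTemplate(f['img'][:,:,::-1].copy(),cap,cv2.TM_CCOEFF_NORMED);_,v,_,l=cv2.minMaxLoc(r);print('white body',v,l,'expected',(240+130/4,130+150/4))
b=t[165:195,305:330]; r=cv2.matchTemplate(f['img'][:,:,::-1].copy(),b,cv2.TM_CCOEFF_NORMED);_,v,_,l=cv2.minMaxLoc(r);print('black',v,l,'expected',(305,165))
cv2.imwrite('pics/j1.png',np.hstack([cv2.resize(x['img'][140:270,220:350],(400,400),interpolation=3) for x in F[:2]])[:,:,::-1])
E
```

```text
[ 567.5 -246.9  239.6] [ 1.2 -0.3  0.1]
0 [329 211   7  20 112] [ -91.1 -107.8   97. ]
1 [307 219   7  19 108] [ -93.  -109.4   97. ]
2 [310  87  12  13 130] [ -91.5 -107.6   97. ]
fallen_bottle_middle [-41.   45.3  72.4] [(0, [276.0, 198.0], 0.89), (1, [292.0, 182.0], 0.65)]
standing_bottle_middle [-38.8 -51.   87.6] [(0, [317.0, 199.0], 0.7), (1, [318.0, 206.0], 0.82)]
white body 0.8684371113777161 (271, 167) expected (272.5, 167.5)
black 0.7407766580581665 (305, 166) expected (305, 165)
```

View pics/j1.png

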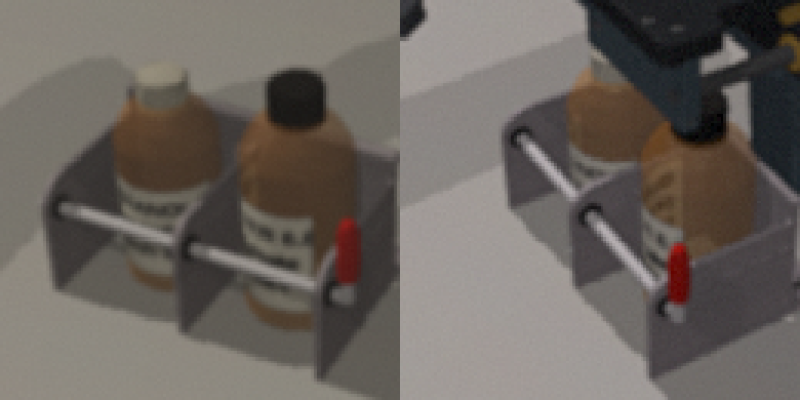

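Both bottles stand upright. The rod spans both bays into the left cheek, at (60,207) in the left crop, and the red handle is against the right cheek at (347,252). The robot is clear, so I'm handing in.

```bash
python3 -c "
from workcell import env
print(env.job_done())"
```

```text
the job is handed in; nothing more can be done
None
```

I pushed the white-capped bottle upright in the left bay and slid the rod to its end stop across both bays. The black-capped bottle still stands in place, and I handed the job in at about 17.5 s with the arm clear. The hand-in returned no verdict.

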